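# Thread the drop bolt through a welded gate bracket

## Task

Take the drop bolt (the pin with the tall round grip) out of the pin rack and thread it down through all three eyes of the welded gate bracket until its collar sits fully home on the top eye, then let go of it. The welds have pulled the lower eyes about 5 mm off line, so feel your way into each one gently and shift sideways to find it; never force the bolt. Leave the other pins, the rack and the rest of the bench as they are.

Things in the scene. Friction and masses are not known exactly. Their poses are not given: they have to be found in the camera images.
- bolt_grip (a point): Centre of the drop bolt's round grip (24 mm in diameter, 50 mm tall, plain steel, vertical). Under the grip is a round collar 40 mm in diameter and 6 mm thick; its underside is 31 mm below this point. z runs up along the bolt. It weighs 0.2 to 0.4 kg and starts hanging by its collar in one of the rack's three holes, so that this point is 141 mm above the table.
- bolt_tip (a point): Centre of the lower end of the bolt's shank, 133 mm below bolt_grip; z up along the bolt. The shank is round, 14 mm in diameter and 102 mm long, with a nearly flat end (edge broken by only 0.7 mm).
- rack: Fixed aluminium pin rack: plate 60 mm (its x) by 240 mm (its y), 12 mm thick, on two end legs, top 110 mm above the table; origin on the table under its centre. Three 18 mm holes in a row along its y, at -75, 0 and +75 mm, hold the drop bolt and two other pins in any order. There is most room when the gripper closes along the rack's x.
- bracket: Fixed dark steel gate bracket; origin on the table, on the upright line of the eyes. Three flat round eyes, each 12 mm thick, one above another on bars from a 40 mm square post (106 mm high) centred 75 mm to the bracket's -x. Base plate 6 mm. The eyes do not give way. A straight upright 14 mm bolt fits all three at once when placed right; its tip is then 10 mm above the table.
- eye_top (a point): Centre of the top eye's hole, at its upper face, 112 mm above the table. Hole 26 mm in diameter, exactly on the bracket's line, eye 12 mm thick.
- eye_mid (a point): Point on the bracket's line, level with the middle eye's upper face, 72 mm above the table. The eye is 12 mm thick, its hole 17.5 mm in diameter; the hole's true centre is 5 mm sideways from this point, in a direction that is not known and has to be felt for with the bolt.
- eye_low (a point): Point on the bracket's line, level with the bottom eye's upper face, 32 mm above the table. 12 mm thick, hole 17.5 mm in diameter; the hole's true centre is 5 mm sideways from this point, in a direction within 0.45 rad of the middle eye's direction, also to be felt for.
- ball_pin: Another pin in the rack, to be left there: same 14 mm shank, low ball head 22 mm across, its top 133 mm above the table. Origin at its tip, 8 mm above the table.
- hex_pin: Another pin in the rack, to be left there: same 14 mm shank, low hexagonal head 14 mm tall, its top 124 mm above the table. Origin at its tip, 8 mm above the table.
- can: Spray can, 66 mm in diameter and 207 mm tall, standing on the bench; a bystander. Origin at the centre of its underside.
- hammer: Hammer lying on the far side of the bench; a bystander.
- brush: Brush lying on the bench between the rack and the bracket; a bystander.
- offcut: Small piece of angle steel 40 x 90 x 40 mm; a bystander. Origin at the centre of its underside.
- collar: Loose steel ring 50 mm in diameter and 16 mm tall; a bystander. Origin at the centre of its underside.
Mind the look-alikes: they are no part of the job. Leave any orange look-alike of the bracket alone. Leave any red look-alike of the part that bears bolt_grip alone.

How it is judged:
By the outcome, as a careful person would: the job done as asked, in the order asked, and still so for the second after the job is handed in, with the robot touching nothing.
It also fails if it takes over 72 s, if anything falls off the work surface, if the arm or the gripper's body presses on something with over 40 N, if the wrist force passes 120 N, or if a joint passes its speed limit or range.

## Robot

A 7-joint arm with a two-finger parallel gripper is mounted at the origin on the work surface. World frame = base frame: x ahead of the robot, y to its left, z up, the work surface at z = 0. Lengths are in m, angles in rad, forces in N, time in s.
With the tool pointing down it reaches from about 0.4 to 0.875 m from the base axis. Payload 19.3 kg.
Tool frame: the origin (TCP) lies at the very end of the fingers, on their centre line; the grasp point (between the pads) lies 19 mm behind it; y points along the fingers, x is the direction in which the jaws open and shut, and the axes are right-handed (so a half turn about y gives the same grasp; the last joint's range is limited). The gripper opens to 85 mm and grips with 20 to 120 N. Pads are 22 mm wide; open, the fingers measure 114 mm over their backs; the gripper's body (76 mm by 85 mm) begins 54 mm behind the grasp point. The pads swing forward as they close: fully open they stand 13 mm farther back than shut.
Start: joints at [1.117, 0.521, -0.036, 1.599, 0.021, 1.021, -0.113], TCP at [0.234, -0.58, 0.231] pointing down, gripper open.
Joint ranges: [-2.91, 2.91], [-0.3, 2.13], [-1.5, 1.42], [0.17, 2.43], [-1.26, 4.41], [0.16, 1.93], [-2.52, 2.52]. Speed limits (rad/s): [1.89, 1.89, 2.39, 2.39, 3.01, 3.01, 3.01].

## Interface

Orientations are given as [roll, pitch, yaw] about the fixed x, y, z axes, in that order (R = Rz(yaw) Ry(pitch) Rx(roll)).
In Python, from workcell import bot gives the robot as it stands. The module is installed in compiled form; this text tells all that it offers.
- The arm moves only by the shell command python3 -m crank 'ROWS' [FORCE]. ROWS is JSON, a list of rows, each an object of numbers: "hand": the closure, from 0 (fully open) to 1 (shut); "dx", "dy", "dz": the shift along the tool's x, y, z in mm; "yaw": the turn about the tool's y in rad. In form: [{"hand": .., "dx": .., "dy": .., "dz": .., "yaw": ..}, ...]. A call has 1 to 12 rows; each row is the pose to reach, as a shift and turn from the pose commanded when the call began, along the tool's axes at that moment; what a row does not reach only later rows make up. A row lasts 1/12 s, in which the tool goes at most 41.7 mm and 7.16 degrees, less where a joint would pass 70% of its speed; a pose out of reach is approached as far as the arm can. A call with a gripper value outside its range is refused whole. The fingers move at their own pace and stop on an object; FORCE is the grip in N (left out, the last holds). Time passes only in rows, so rows that repeat a pose let the fingers close. It gives the time, the measured TCP pose, the force and the opening at its end, in the units of the state.
- bot.observe(): the state, without advancing time (a new reading comes with each control period).
- bot.grab_frame(name): name is "side" or "top"; returns the picture (400x640x3 uint8, red, green, blue); there is no depth.
- bot.camera_info(name): a dict with "fx", "fy", "cx", "cy" (pixels), "rvec" (rotation vector, rad) and "tvec" (3), from world to camera coordinates, as OpenCV has them. Camera axes: x right, y down, z forward; pixel columns grow to the right and rows downward; lengths in m; the calibration is good to about 2 mm. A picture is of the moment at which its call begins. camera_info takes no time and is no camera call.
- bot.job_done(): hands the job in, once; it reports no verdict.
The state is a dict: "clock": time; "qpos": joint angles; "qd": joint speeds; "joint_efforts": joint torques, N m; "position": TCP position; "tool_rot": TCP orientation; "force": force on the tool from outside, world axes, zero at the start; "moment": the same for the moment, N m; "grip_width": finger opening in m.
Only numpy, scipy, OpenCV 4.12 (cv2) and the standard library are available. Lean on these libraries where they do the work, as an engineer would, in place of code of your own. Each camera call takes 0.05 s, during which the arm holds its last target.

## Working session

There is one attempt and no reset: what is moved stays moved. The work goes in short steps, Python scripts to look and compute and a shell command to move; the robot and the scene stay as the last step left them, time stands still between calls to the robot, and variables do not carry over. Pictures are saved under pics/ and viewed, and the job is handed in when it is done.

```bash
mkdir -p pics; python3 - <<'E'
from workcell import bot
import cv2
print(bot.observe())
for n in("side","top"):
    print(n,bot.camera_info(n))
    cv2.imwrite(f"pics/{n}0.png",bot.grab_frame(n)[:,:,::-1])
E
```

```text
{'clock': 0.0, 'qpos': array([ 1.11680027,  0.52202405, -0.03633987,  1.60001144,  0.02119749,
        1.02107851, -0.11279436]), 'qd': array([-0.00130001, -0.00012359, -0.00024741, -0.00252669, -0.00119072,
       -0.00229511,  0.00029402]), 'joint_efforts': array([-2.76995488e-04, -9.27118850e+01,  1.97956301e+00, -3.69945467e+01,
        1.76566100e-02,  8.04714829e-03, -1.91784370e-04]), 'position': array([ 0.23387404, -0.5792296 ,  0.2307181 ]), 'tool_rot': array([-1.57086863e+00,  1.13416047e-03, -1.18699509e+00]), 'force': array([0.36445089, 0.1454908 , 0.29123733]), 'moment': array([ 0.01468373,  0.00454336, -0.02867213]), 'grip_width': 0.08574648011062591}
side {'fx': 466.6193300231337, 'fy': 466.6193300231337, 'cx': 322.3280204232086, 'cy': 198.19300442290995, 'rvec': array([ 0.75001529, -2.40647444,  1.3733041 ]), 'tvec': array([0.46036944, 0.24664818, 1.2073863 ])}
top {'fx': 498.3759948054938, 'fy': 498.3759948054938, 'cx': 322.0238417777132, 'cy': 200.06905173859565, 'rvec': array([ 2.12261587, -2.12759875,  0.23128387]), 'tvec': array([-0.01521911,  0.59026708,  1.3104265 ])}
```

View pics/side0.png

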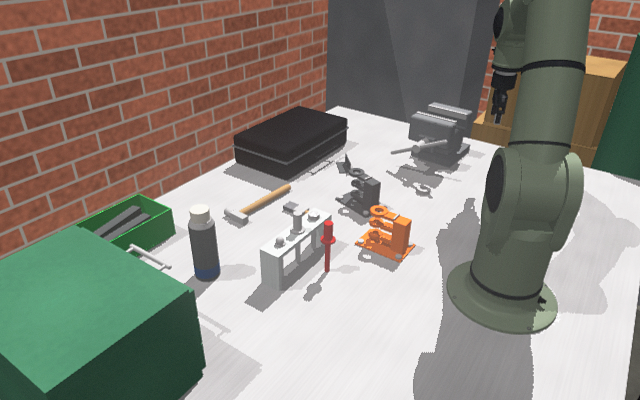

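View pics/top0.png

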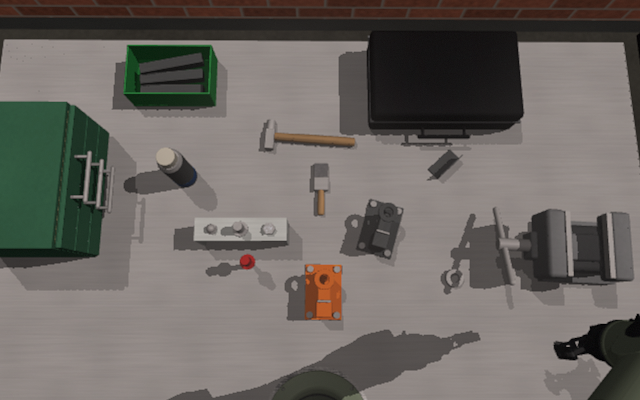

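The rack is at about (241,230) in the top view with three pins; the dark bracket is at (380,228), the orange decoy at (323,292) and the red decoy at (247,262). I'll zoom in for detail.

```bash
python3 - <<'E'
import cv2,numpy as np
t=cv2.imread("pics/top0.png");s=cv2.imread("pics/side0.png")
def c(im,x,y,w,h,k,n): cv2.imwrite(n,cv2.resize(im[y:y+h,x:x+w],None,fx=k,fy=k,interpolation=cv2.INTER_CUBIC))
c(t,190,190,110,80,7,"pics/t_rack.png")
c(t,340,185,80,80,7,"pics/t_br.png")
c(s,250,140,170,150,4.6,"pics/s_all.png")
E
```

```text
(no output)
```

View pics/t_rack.png

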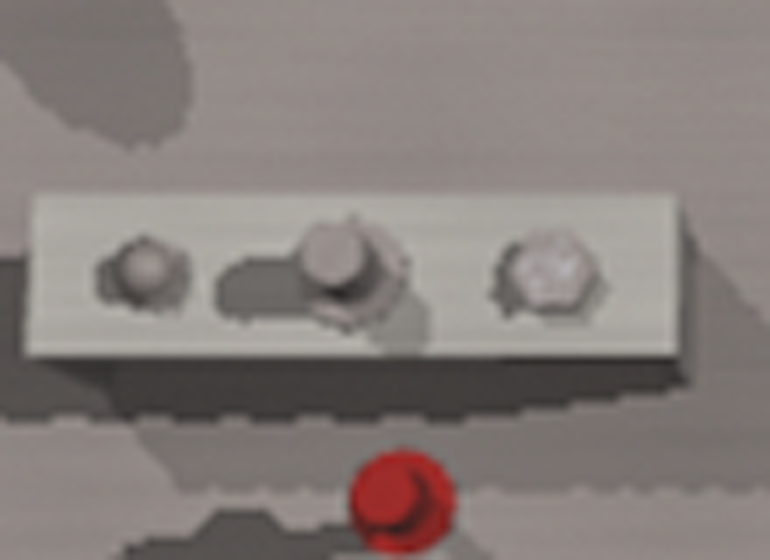

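View pics/t_br.png

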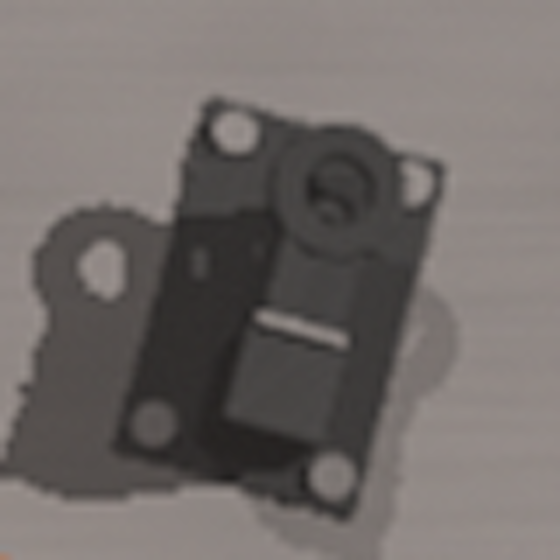

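View pics/s_all.png

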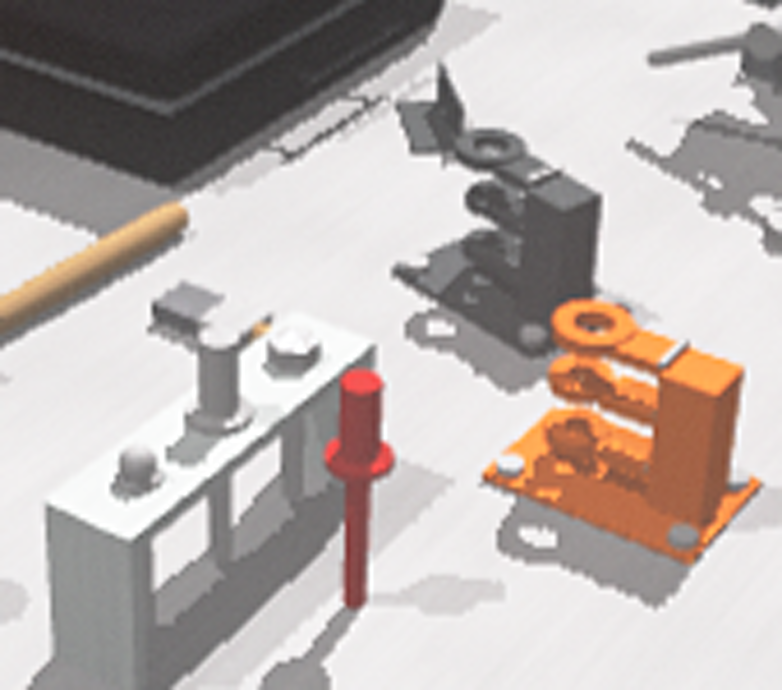

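```bash
cat >h.py <<'E'
import cv2,numpy as np
from workcell import bot
def cam(n):
    i=bot.camera_info(n);R=cv2.Rodrigues(i["rvec"])[0];t=i["tvec"];K=np.array([[i["fx"],0,i["cx"]],[0,i["fy"],i["cy"]],[0,0,1]]);return K,R,t
def ray(n,p):
    K,R,t=cam(n);d=R.T@np.linalg.solve(K,[p[0],p[1],1.]);return -R.T@t,d
def onz(n,p,z):
    c,d=ray(n,p);return c+d*(z-c[2])/d[2]
def proj(n,X):
    K,R,t=cam(n);x=K@(R@np.asarray(X,float)+t);return x[:2]/x[2]
def tri(a,b):
    c1,d1=ray("top",a);c2,d2=ray("side",b)
    A=np.array([d1,-d2]).T;s=np.linalg.lstsq(A,c2-c1,rcond=None)[0]
    p,q=c1+s[0]*d1,c2+s[1]*d2;return (p+q)/2,np.linalg.norm(p-q)
E
python3 - <<'E'
from h import *
T=lambda x,y,z,ox,oy:onz("top",((x+.5)/7-.5+ox,(y+.5)/7-.5+oy),z).round(4)
S=lambda x,y,z:onz("side",((x+.5)/4.6-.5+250,(y+.5)/4.6-.5+140),z).round(4)
print("cams",ray("top",(0,0))[0],ray("side",(0,0))[0])
print("grip top",T(333,255,.166,190,190),S(222,328,.166))
print("rack corners",[T(a,b,.11,190,190) for a,b in((34,193),(678,193),(682,357),(24,357))])
print("rack corners S",[S(a,b,.11) for a,b in((47,505),(375,345),(132,540))])
print("ball top",T(145,268,.122,190,190),"hex",T(549,270,.124,190,190))
print("red top",T(388,500,.141,190,190),S(361,383,.141), "red tip S",S(353,605,.0))
print("eye ring",T(337,188,.112,340,185),"hole",T(341,186,.112,340,185),"side ring",S(491,146,.112))
print("base corners",[T(a,b,.006,340,185) for a,b in((210,97),(443,163),(348,520),(113,450))])
print("post top",[T(a,b,.106,340,185) for a,b in((258,310),(349,345),(307,442),(220,415))])
E
```

```text
cams [0.32008516 0.00865545 1.40119058] [-0.11110924  1.0206168   0.82252848]
grip top [0.5028 0.1975 0.166 ] [0.5048 0.1953 0.166 ]
rack corners [array([0.5346, 0.318 , 0.11  ]), array([0.5343, 0.0779, 0.11  ]), array([0.4727, 0.0758, 0.11  ]), array([0.4732, 0.3188, 0.11  ])]
rack corners S [array([0.5279, 0.3243, 0.11  ]), array([0.4702, 0.0859, 0.11  ]), array([0.4713, 0.3215, 0.11  ])]
ball top [0.5046 0.2731 0.122 ] hex [0.5033 0.1243 0.124 ]
red top [0.4178 0.179  0.141 ] [0.4298 0.1645 0.141 ] red tip S [0.4165 0.1862 0.    ]
eye ring [ 0.549  -0.1885  0.112 ] hole [ 0.5497 -0.19    0.112 ] side ring [ 0.5437 -0.1793  0.112 ]
base corners [array([ 0.6056, -0.1538,  0.006 ]), array([ 0.5781, -0.2484,  0.006 ]), array([ 0.4331, -0.205 ,  0.006 ]), array([ 0.4613, -0.1115,  0.006 ])]
post top [array([ 0.5036, -0.1583,  0.106 ]), array([ 0.4903, -0.1921,  0.106 ]), array([ 0.454 , -0.1753,  0.106 ]), array([ 0.4641, -0.1431,  0.106 ])]
```

```bash
cat >>h.py <<'E'
from scipy.spatial.transform import Rotation as Ro
def go(X,yaw=None):
    s=bot.observe();R=Ro.from_euler("xyz",s["tool_rot"]).as_matrix()
    d=R.T@(np.asarray(X)-s["position"])*1000
    print("dx dy dz",d.round(1),"yaw",None if yaw is None else round(-(yaw-s["tool_rot"][2]),3))
def st():
    s=bot.observe();print(round(s["clock"],2),"pos",s["position"].round(4),"rot",s["tool_rot"].round(3),"F",s["force"].round(1),"M",s["moment"].round(2),"w",round(s["grip_width"],4),"q7",s["qpos"].round(2))
E
python3 - <<'E'
from h import *
go((.55,-.2,.26),0)
print(onz("top",((388.5)/7-.5+190,(500.5)/7-.5+190),.158))
E
```

```text
dx dy dz [-233.3  -29.   435.1] yaw -1.187
[0.41644495 0.17671405 0.158     ]
```

```bash
python3 -m crank '[{"hand":0.35,"dx":-39,"dy":-29,"dz":72,"yaw":-0.12},{"hand":0.35,"dx":-60,"dy":-29,"dz":110,"yaw":-0.24},{"hand":0.35,"dx":-80,"dy":-29,"dz":150,"yaw":-0.36},{"hand":0.35,"dx":-100,"dy":-29,"dz":187,"yaw":-0.48},{"hand":0.35,"dx":-120,"dy":-29,"dz":224,"yaw":-0.6},{"hand":0.35,"dx":-140,"dy":-29,"dz":261,"yaw":-0.72},{"hand":0.35,"dx":-160,"dy":-29,"dz":298,"yaw":-0.84},{"hand":0.35,"dx":-180,"dy":-29,"dz":336,"yaw":-0.96},{"hand":0.35,"dx":-200,"dy":-29,"dz":373,"yaw":-1.08},{"hand":0.35,"dx":-220,"dy":-29,"dz":410,"yaw":-1.187},{"hand":0.35,"dx":-233,"dy":-29,"dz":435,"yaw":-1.187},{"hand":0.35,"dx":-233,"dy":-29,"dz":435,"yaw":-1.187}]' 80
python3 -c "
from h import *
st();go((.5037,.1965,.25),0)"
```

```text
clock: 1.1
position: [0.5512, -0.1985, 0.2602]
tool_rot: [-1.57, 0.0, 0.001]
force: [-0.2, -1.3, -0.3]
grip_width: 0.0553
1.1 pos [ 0.5512 -0.1985  0.2602] rot [-1.57e+00  0.00e+00  1.00e-03] F [-0.2 -1.3 -0.3] M [-0.02 -0.05  0.01] w 0.0553 q7 [ 0.55  0.46 -0.43  1.66  0.21  1.07  0.06]
dx dy dz [-47.   10.3 395. ] yaw 0.001
```

```bash
python3 -m crank '[{"hand":0.35,"dx":-48,"dy":0,"dz":395,"yaw":0},{"hand":0.35,"dx":-48,"dy":0,"dz":395,"yaw":0},{"hand":0.35,"dx":-48,"dy":0,"dz":395,"yaw":0},{"hand":0.35,"dx":-48,"dy":0,"dz":395,"yaw":0},{"hand":0.35,"dx":-48,"dy":0,"dz":395,"yaw":0},{"hand":0.35,"dx":-48,"dy":0,"dz":395,"yaw":0},{"hand":0.35,"dx":-48,"dy":10,"dz":395,"yaw":0},{"hand":0.35,"dx":-48,"dy":10,"dz":395,"yaw":0},{"hand":0.35,"dx":-48,"dy":10,"dz":395,"yaw":0},{"hand":0.35,"dx":-48,"dy":10,"dz":395,"yaw":0},{"hand":0.35,"dx":-48,"dy":10,"dz":395,"yaw":0},{"hand":0.35,"dx":-48,"dy":10,"dz":395,"yaw":0}]'
python3 - <<'E'
from h import *
st()
for n in("side","top"):
    cv2.imwrite(f"pics/{n}1.png",bot.grab_frame(n)[:,:,::-1])
t=cv2.imread("pics/top1.png");s=cv2.imread("pics/side1.png")
def c(im,x,y,w,h,k,n): return cv2.resize(im[y:y+h,x:x+w],None,fx=k,fy=k,interpolation=cv2.INTER_CUBIC)
cv2.imwrite("pics/m1.png",np.hstack([c(t,190,180,100,100,4,0),c(s,250,150,100,100,4,0)]))
go((.5037,.1965,.185),0)
E
```

```text
clock: 2.1
position: [0.5015, 0.1956, 0.2499]
tool_rot: [-1.571, 0.001, 0.003]
force: [-0.4, -0.8, 0.2]
grip_width: 0.0556
2.1 pos [0.5015 0.1956 0.2499] rot [-1.571e+00  1.000e-03  3.000e-03] F [-0.4 -0.8  0.2] M [-0.02 -0.06 -0.01] w 0.0556 q7 [-0.07  0.41 -0.55  1.79  0.25  1.02 -0.71]
dx dy dz [ 1.4 65.1  3.1] yaw -0.001
```

View pics/m1.png

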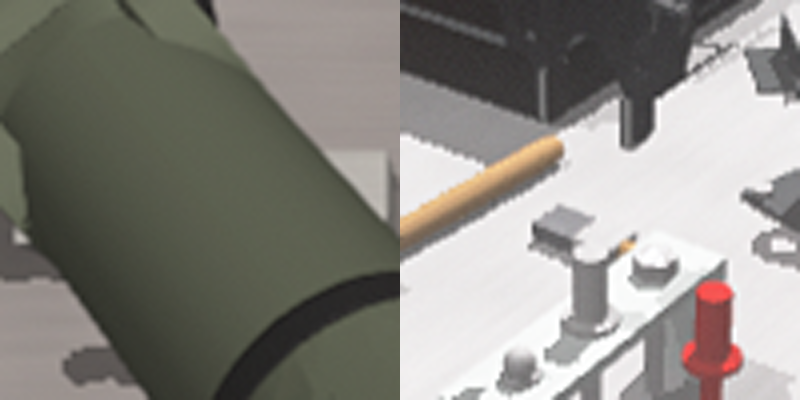

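```bash
python3 -m crank '[{"hand":0.35,"dx":1.5,"dy":35,"dz":2},{"hand":0.35,"dx":1.5,"dy":65,"dz":2},{"hand":0.35,"dx":1.5,"dy":65,"dz":2},{"hand":0.35,"dx":1.5,"dy":65,"dz":2}]'
python3 - <<'E'
from h import *
st()
cv2.imwrite(f"pics/side2.png",bot.grab_frame("side")[:,:,::-1])
s=cv2.imread("pics/side2.png")
cv2.imwrite("pics/m2.png",cv2.resize(s[140:250,240:360],None,fx=5,fy=5,interpolation=cv2.INTER_CUBIC))
go((.5037,.1965,.122),0)
for X in((.5037,.1965,.166),):print(proj("side",X))
E
```

```text
2.2 pos [0.5023 0.1934 0.2501] rot [-1.571e+00  0.000e+00 -1.000e-03] F [ 0.5 -0.9  0.8] M [ 0.03  0.04 -0.06] w 0.0553 q7 [-0.06  0.41 -0.55  1.79  0.25  1.02 -0.71]
dx dy dz [  1.3 128.2   3.4] yaw -0.002
[297.94681791 211.23927867]$[0]: bad value
```

View pics/m2.png

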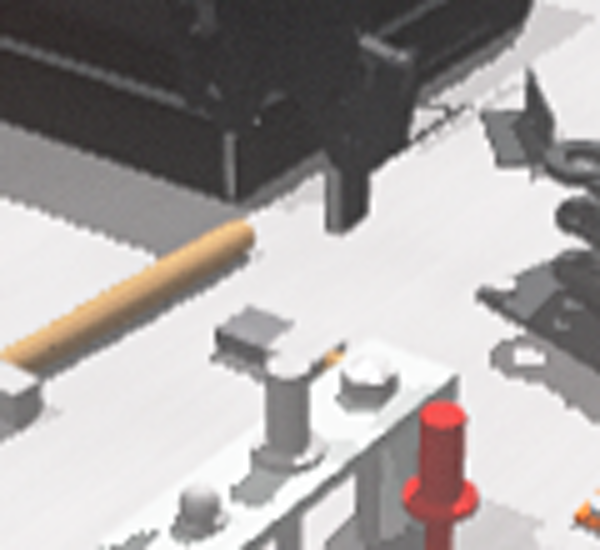

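```bash
python3 -m crank '[{"hand":0.35,"dx":1.5,"dy":35,"dz":3,"yaw":0},{"hand":0.35,"dx":1.5,"dy":65,"dz":3,"yaw":0},{"hand":0.35,"dx":1.5,"dy":65,"dz":3,"yaw":0},{"hand":0.35,"dx":1.5,"dy":65,"dz":3,"yaw":0}]'
python3 - <<'E'
from h import *
st()
cv2.imwrite(f"pics/side3.png",bot.grab_frame("side")[:,:,::-1])
s=cv2.imread("pics/side3.png")
cv2.imwrite("pics/m3.png",cv2.resize(s[140:250,240:360],None,fx=5,fy=5,interpolation=cv2.INTER_CUBIC))
go((.5037,.1965,.122),0)
E
```

```text
clock: 2.58
position: [0.5034, 0.1963, 0.1851]
tool_rot: [-1.572, 0.002, -0.001]
force: [1.3, 0.5, -0.5]
grip_width: 0.0553
2.58 pos [0.5034 0.1963 0.1851] rot [-1.572e+00  2.000e-03 -1.000e-03] F [ 1.3  0.5 -0.5] M [0.01 0.01 0.03] w 0.0553 q7 [-0.09  0.49 -0.53  1.85  0.31  0.89 -0.77]
dx dy dz [-0.4 64.3 -0.4] yaw -0.001
```

View pics/m3.png

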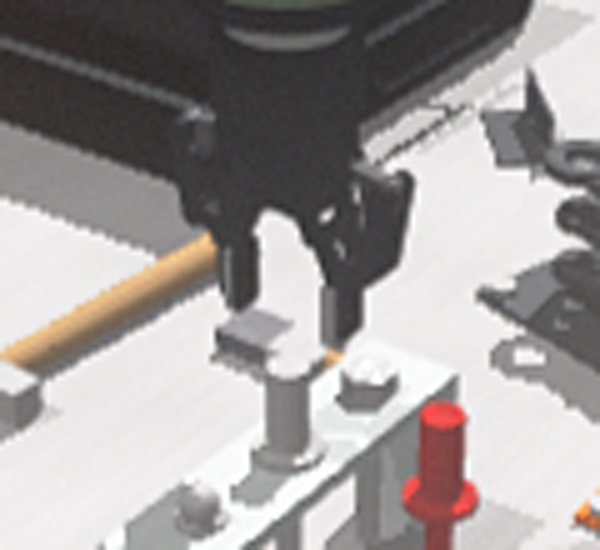

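The fingers (crop 240,300 and 342,335) straddle the grip (290,365). Descending.

```bash
python3 -m crank '[{"hand":0.35,"dx":0,"dy":30,"dz":0,"yaw":0},{"hand":0.35,"dx":0,"dy":50,"dz":0,"yaw":0},{"hand":0.35,"dx":0,"dy":62,"dz":0,"yaw":0},{"hand":0.35,"dx":0,"dy":62,"dz":0,"yaw":0},{"hand":0.5,"dx":0,"dy":62,"dz":0,"yaw":0},{"hand":0.5,"dx":0,"dy":62,"dz":0,"yaw":0}]'
python3 - <<'E'
from h import *
st()
cv2.imwrite(f"pics/side4.png",bot.grab_frame("side")[:,:,::-1])
s=cv2.imread("pics/side4.png")
cv2.imwrite("pics/m4.png",cv2.resize(s[140:250,240:360],None,fx=5,fy=5,interpolation=cv2.INTER_CUBIC))
E
```

```text
clock: 3.13
position: [0.5045, 0.1978, 0.1249]
tool_rot: [-1.57, -0.002, -0.0]
force: [0.2, 0.2, 0.8]
grip_width: 0.0428
3.13 pos [0.5045 0.1978 0.1249] rot [-1.57  -0.002 -0.   ] F [0.2 0.2 0.8] M [ 0.01  0.03 -0.04] w 0.0428 q7 [-0.13  0.57 -0.49  1.9   0.37  0.76 -0.82]
```

View pics/m4.png

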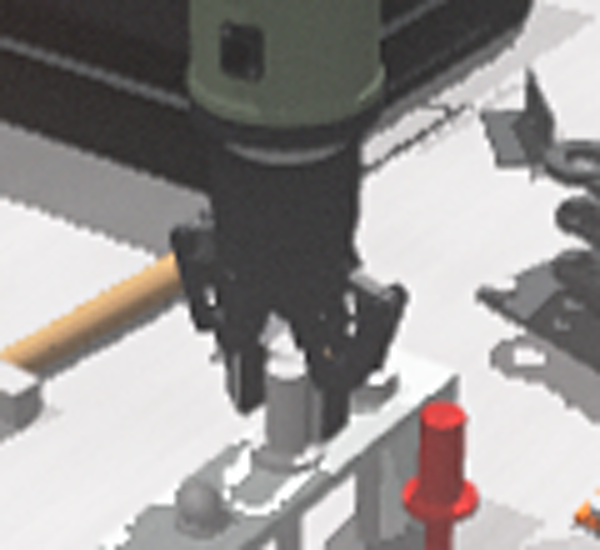

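```bash
python3 -m crank '[{"hand":0.8,"dx":0,"dy":1,"dz":-0.5,"yaw":0},{"hand":0.8,"dx":0,"dy":1,"dz":-0.5,"yaw":0},{"hand":0.8,"dx":0,"dy":1,"dz":-0.5,"yaw":0},{"hand":1,"dx":0,"dy":1,"dz":-0.5,"yaw":0},{"hand":1,"dx":0,"dy":1,"dz":-0.5,"yaw":0},{"hand":1,"dx":0,"dy":1,"dz":-0.5,"yaw":0}]' 100
python3 -c "
from h import *
st()"
```

```text
clock: 3.68
position: [0.5039, 0.1969, 0.1233]
tool_rot: [-1.571, -0.001, -0.0]
force: [-2.9, -1.7, 12.3]
grip_width: 0.0224
3.68 pos [0.5039 0.1969 0.1233] rot [-1.571e+00 -1.000e-03 -0.000e+00] F [-2.9 -1.7 12.3] M [-0.42  0.82  0.01] w 0.0224 q7 [-0.13  0.57 -0.48  1.9   0.38  0.76 -0.82]
```

```bash
python3 -m crank '[{"hand":1,"dx":0,"dy":-3,"dz":0,"yaw":0},{"hand":1,"dx":0,"dy":-10,"dz":0,"yaw":0},{"hand":1,"dx":0,"dy":-20,"dz":0,"yaw":0},{"hand":1,"dx":0,"dy":-20,"dz":0,"yaw":0}]'
python3 - <<'E'
from h import *
st()
cv2.imwrite(f"pics/side5.png",bot.grab_frame("side")[:,:,::-1])
s=cv2.imread("pics/side5.png")
cv2.imwrite("pics/m5.png",cv2.resize(s[140:250,240:360],None,fx=5,fy=5,interpolation=cv2.INTER_CUBIC))
E
```

```text
clock: 4.02
position: [0.5043, 0.1973, 0.1443]
tool_rot: [-1.57, -0.002, -0.0]
force: [-1.4, -0.0, -1.7]
grip_width: 0.0223
4.02 pos [0.5043 0.1973 0.1443] rot [-1.57  -0.002 -0.   ] F [-1.4 -0.  -1.7] M [0.04 0.54 0.02] w 0.0223 q7 [-0.12  0.54 -0.5   1.88  0.35  0.8  -0.8 ]
```

View pics/m5.png

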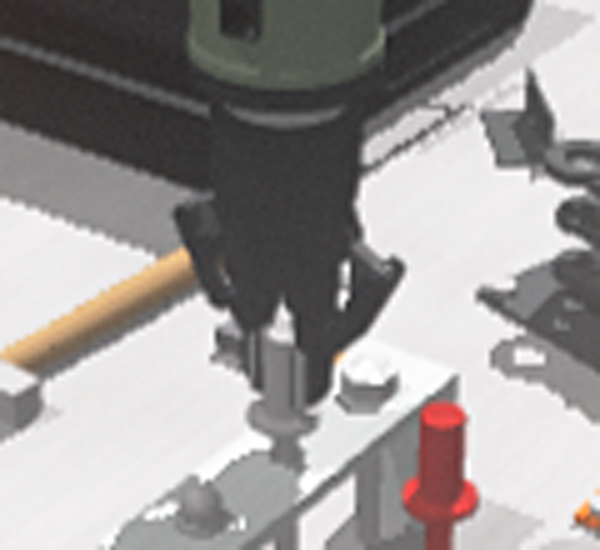

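```bash
python3 -m crank '[{"hand":1,"dx":0,"dy":-25,"dz":0,"yaw":0},{"hand":1,"dx":0,"dy":-55,"dz":0,"yaw":0},{"hand":1,"dx":0,"dy":-85,"dz":0,"yaw":0},{"hand":1,"dx":0,"dy":-116,"dz":0,"yaw":0},{"hand":1,"dx":0,"dy":-121,"dz":0,"yaw":0},{"hand":1,"dx":0,"dy":-121,"dz":0,"yaw":0}]'
python3 - <<'E'
from h import *
st()
cv2.imwrite(f"pics/side6.png",bot.grab_frame("side")[:,:,::-1])
s=cv2.imread("pics/side6.png")
cv2.imwrite("pics/m6.png",cv2.resize(s[120:250,240:380],None,fx=5,fy=4.6,interpolation=cv2.INTER_CUBIC))
go((.5493,-.1888,.265),0)
E
```

```text
clock: 4.57
position: [0.5044, 0.1971, 0.265]
tool_rot: [-1.57, -0.003, -0.0]
force: [0.5, -0.4, -4.3]
grip_width: 0.0222
4.57 pos [0.5044 0.1971 0.265 ] rot [-1.57  -0.003 -0.   ] F [ 0.5 -0.4 -4.3] M [-0.03 -0.01  0.04] w 0.0222 q7 [-0.06  0.39 -0.56  1.76  0.24  1.05 -0.71]
dx dy dz [  45.7   -1.7 -385.5] yaw -0.0
```

View pics/m6.png

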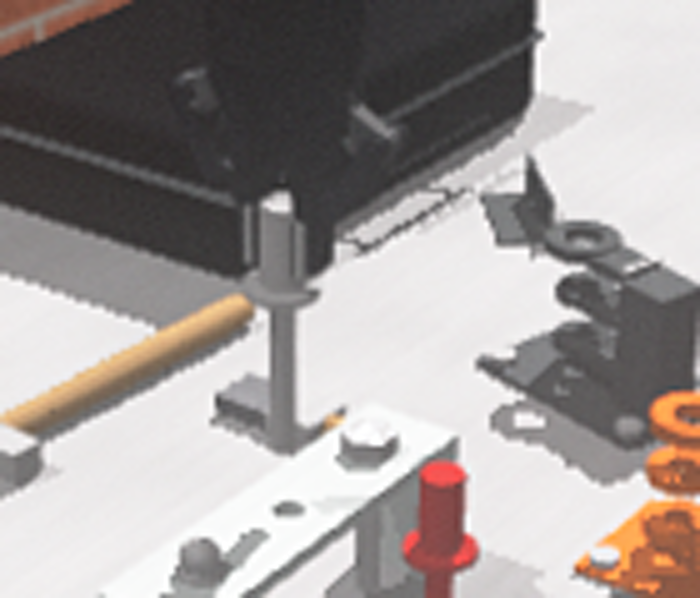

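```bash
python3 -m crank '[{"hand":1,"dx":4,"dy":0,"dz":-35,"yaw":0},{"hand":1,"dx":9,"dy":0,"dz":-73,"yaw":0},{"hand":1,"dx":13,"dy":0,"dz":-111,"yaw":0},{"hand":1,"dx":18,"dy":0,"dz":-149,"yaw":0},{"hand":1,"dx":22,"dy":0,"dz":-187,"yaw":0},{"hand":1,"dx":27,"dy":0,"dz":-225,"yaw":0},{"hand":1,"dx":31,"dy":0,"dz":-263,"yaw":0},{"hand":1,"dx":36,"dy":0,"dz":-301,"yaw":0},{"hand":1,"dx":40,"dy":0,"dz":-338,"yaw":0},{"hand":1,"dx":44,"dy":0,"dz":-370,"yaw":0},{"hand":1,"dx":45,"dy":0,"dz":-385,"yaw":0},{"hand":1,"dx":45,"dy":0,"dz":-386,"yaw":0}]'
python3 -m crank '[{"hand":1,"dx":0,"dy":0,"dz":0,"yaw":0},{"hand":1,"dx":0,"dy":0,"dz":0,"yaw":0}]'
python3 - <<'E'
from h import *
st()
for n in("side","top"):
    cv2.imwrite(f"pics/{n}7.png",bot.grab_frame(n)[:,:,::-1])
t=cv2.imread("pics/top7.png");s=cv2.imread("pics/side7.png")
def c(im,x,y,w,h,k,n): return cv2.resize(im[y:y+h,x:x+w],None,fx=k,fy=k,interpolation=cv2.INTER_CUBIC)
cv2.imwrite("pics/m7.png",np.hstack([c(t,340,170,80,110,5,0),c(s,310,120,80,110,5,0)]))
st();go((.5493,-.1888,.265),0)
E
```

```text
clock: 5.62
position: [0.5474, -0.1932, 0.2608]
tool_rot: [-1.571, 0.003, -0.005]
force: [-1.1, -1.1, -4.0]
grip_width: 0.022
clock: 5.78
position: [0.5482, -0.1881, 0.262]
tool_rot: [-1.57, 0.002, 0.001]
force: [1.1, 0.1, -3.0]
grip_width: 0.0221
5.78 pos [ 0.5482 -0.1881  0.262 ] rot [-1.57e+00  2.00e-03  1.00e-03] F [ 1.1  0.1 -3. ] M [-0.01 -0.04 -0.01] w 0.0221 q7 [ 0.54  0.45 -0.43  1.67  0.21  1.07  0.04]
5.88 pos [ 0.5485 -0.1879  0.2627] rot [-1.57e+00  1.00e-03  2.00e-03] F [ 0.4  1.1 -3.1] M [ 0.04 -0.01 -0.01] w 0.0221 q7 [ 0.54  0.45 -0.43  1.67  0.21  1.07  0.05]
dx dy dz [ 0.8 -2.3 -0.9] yaw 0.002
```

View pics/m7.png

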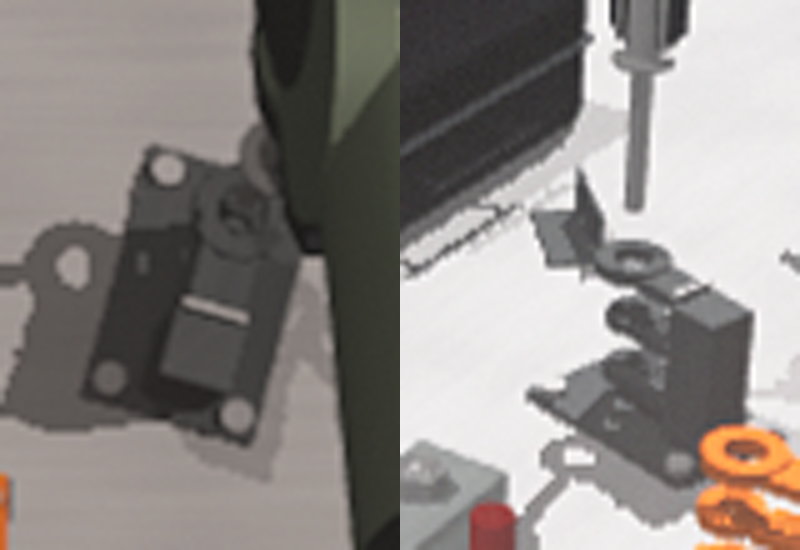

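```bash
python3 - <<'E'
from h import *
p=np.array([.5485,-.1879])
for n in("side","top"):
  for z in(.1477,.112,.072,.032): print(n,z,proj(n,[*p,z]).round(2))
t=cv2.imread("pics/top7.png");s=cv2.imread("pics/side7.png")
t0=cv2.imread("pics/top0.png")
def c(im,x,y,w,h,k): return cv2.resize(im[y:y+h,x:x+w],None,fx=k,fy=k,interpolation=cv2.INTER_NEAREST)
a=c(t,370,190,40,40,10);b=c(s,335,150,40,40,10)
m=np.hstack([a,b]).astype(float);m=np.clip((m/255)**.6*255,0,255)
cv2.imwrite("pics/m7b.png",m)
E
```

```text
side 0.1477 [357.05 160.26]
side 0.112 [356.41 169.97]
side 0.072 [355.71 180.58]
side 0.032 [355.03 190.92]
top 0.1477 [389.54 209.16]
top 0.112 [387.49 211.6 ]
top 0.072 [385.33 214.17]
top 0.032 [383.29 216.6 ][ WARN:0@0.790] global loadsave.cpp:1063 imwrite_ Unsupported depth image for selected encoder is fallbacked to CV_8U.
```

View pics/m7b.png

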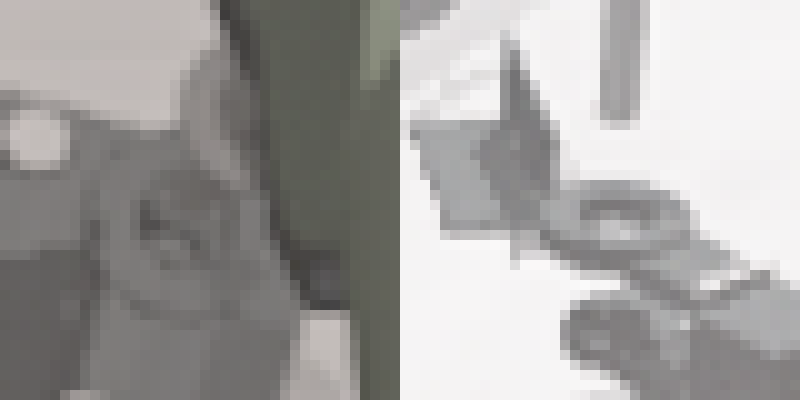

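```bash
python3 - <<'E'
from h import *
print(onz("side",(357.05,170.4),.112))
print(onz("side",(356.41,169.97),.112))
print(onz("side",(356.2,171.4),.112))
print(onz("top",(388.3,211.2),.112))
E
```

```text
[ 0.54523733 -0.18649135  0.112     ]
[ 0.54850622 -0.18789791  0.112     ]
[ 0.54390456 -0.17867542  0.112     ]
[ 0.54956038 -0.1900613   0.112     ]
```

```bash
python3 -m crank '[{"hand":1,"dx":0,"dy":15,"dz":0,"yaw":0},{"hand":1,"dx":0,"dy":30,"dz":0,"yaw":0},{"hand":1,"dx":0,"dy":43,"dz":0,"yaw":0},{"hand":1,"dx":0,"dy":43,"dz":0,"yaw":0},{"hand":1,"dx":0,"dy":43,"dz":0,"yaw":0}]'
python3 - <<'E'
from h import *
st()
t0=cv2.imread("pics/top0.png");s0=cv2.imread("pics/side0.png")
def c(im,x,y,w,h,k,lo,hi):
    a=cv2.resize(im[y:y+h,x:x+w],None,fx=k,fy=k,interpolation=cv2.INTER_CUBIC).astype(float)
    return np.clip((a-lo)/(hi-lo)*255,0,255).astype(np.uint8)
m=np.hstack([c(t0,375,198,26,26,15,20,120),c(s0,340,165,26,26,15,20,160)])
cv2.imwrite("pics/m8.png",m)
b=cv2.cvtColor(t0,cv2.COLOR_BGR2GRAY)
print(b[202:222,379:399])
E
```

```text
clock: 6.3
position: [0.5485, -0.1883, 0.2202]
tool_rot: [-1.57, 0.001, 0.001]
force: [1.0, 0.0, -3.3]
grip_width: 0.0223
6.3 pos [ 0.5485 -0.1883  0.2202] rot [-1.57e+00  1.00e-03  1.00e-03] F [ 1.   0.  -3.3] M [ 0.03 -0.06  0.03] w 0.0223 q7 [ 0.53  0.49 -0.42  1.72  0.23  0.99  0.02]
[[ 67  71  91  98 108 126 124 120 117 118 120 122 127 139 142 142 140 140
  140 140]
 [ 69  68  68  68  73  83  80  67  62  65  72  74  89 113 129 137 140 139
  139 140]
 [ 71  68  64  64  67  66  67  67  67  66  66  66  65  69  87 119 139 142
  139 139]
 [ 71  66  60  63  68  69  69  68  68  69  68  69  69  66  64  86 122 141
  145 143]
 [ 69  65  67  69  68  70  69  66  62  61  62  66  69  68  67  65  87 113
  121 128]
 [ 64  66  69  68  69  68  64  57  53  52  49  55  62  68  68  69  66  65
   80 103]
 [ 63  68  69  68  70  65  59  59  62  62  58  51  50  62  68  68  69  66
  101 125]
 [ 58  70  68  69  68  58  59  67  67  66  68  62  49  50  65  69  68  64
  102 138]
 [ 61  70  70  70  61  44  53  62  60  60  60  62  58  47  57  69  68  65
   84 122]
 [ 63  70  69  71  60  39  48  57  61  60  61 
[... 189 characters left out ...]
  67  67
   90 122]
 [ 58  69  69  70  67  57  62  71  69  57  43  52  62  58  62  68  68  68
   77  92]
 [ 50  65  71  71  69  68  63  61  65  65  51  51  63  64  69  68  68  71
   66  59]
 [ 43  58  71  70  70  72  66  53  56  62  56  56  64  67  70  68  68  71
   68  68]
 [ 40  50  67  70  69  70  70  67  63  65  64  67  69  69  68  68  67  67
   67  69]
 [ 42  49  62  65  71  70  69  69  69  70  69  70  69  69  69  67  66  66
   69  68]
 [ 45  58  65  59  63  68  70  69  70  70  68  69  69  69  69  68  67  68
   68  70]
 [ 49  63  73  63  53  55  62  65  67  69  70  67  63  61  62  68  70  69
   68  68]
 [ 53  67  71  70  63  54  57  59  62  64  62  62  60  53  55  62  67  69
   68  69]]
```

View pics/m8.png

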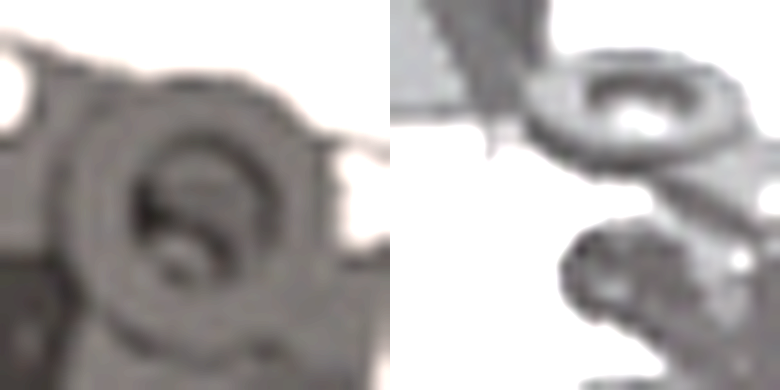

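```bash
python3 -m crank '[{"hand":1,"dx":0,"dy":7,"dz":0,"yaw":0},{"hand":1,"dx":0,"dy":14,"dz":0,"yaw":0},{"hand":1,"dx":0,"dy":14,"dz":0,"yaw":0}]'
python3 -m crank '[{"hand":1,"dx":0,"dy":7,"dz":0,"yaw":0},{"hand":1,"dx":0,"dy":14,"dz":0,"yaw":0},{"hand":1,"dx":0,"dy":14,"dz":0,"yaw":0}]'
python3 - <<'E'
from h import *
st()
t=bot.grab_frame("side")[:,:,::-1];cv2.imwrite("pics/side9.png",t)
cv2.imwrite("pics/m9.png",cv2.resize(t[120:220,310:410],None,fx=6,fy=6,interpolation=cv2.INTER_CUBIC))
E
```

```text
clock: 6.55
position: [0.5482, -0.189, 0.2053]
tool_rot: [-1.571, 0.001, 0.0]
force: [-1.3, -0.8, -3.5]
grip_width: 0.0218
clock: 6.8
position: [0.548, -0.189, 0.1908]
tool_rot: [-1.57, 0.002, -0.0]
force: [-0.0, 0.2, -2.8]
grip_width: 0.022
6.8 pos [ 0.548  -0.189   0.1908] rot [-1.57   0.002 -0.   ] F [-0.   0.2 -2.8] M [0.03 0.07 0.02] w 0.022 q7 [ 0.52  0.52 -0.41  1.75  0.25  0.93  0.01]
```

View pics/m9.png

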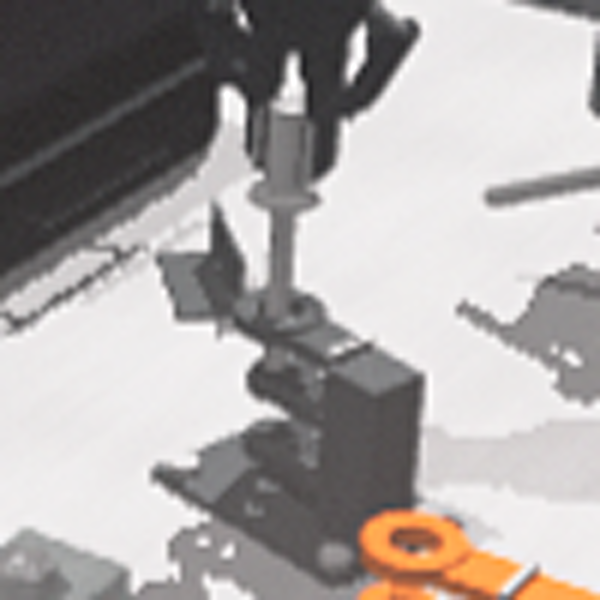

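The bolt has entered the top eye and touches nothing so far. Next I'll feel for the top hole's walls to find its centre.

```bash
python3 -m crank '[{"hand":1,"dx":2,"dy":0,"dz":0,"yaw":0},{"hand":1,"dx":4,"dy":0,"dz":0,"yaw":0},{"hand":1,"dx":4,"dy":0,"dz":0,"yaw":0}]'
python3 -m crank '[{"hand":1,"dx":1,"dy":0,"dz":0,"yaw":0},{"hand":1,"dx":1,"dy":0,"dz":0,"yaw":0}]'
python3 -m crank '[{"hand":1,"dx":1,"dy":0,"dz":0,"yaw":0},{"hand":1,"dx":1,"dy":0,"dz":0,"yaw":0}]'
```

```text
clock: 7.1
position: [0.5531, -0.1891, 0.1925]
tool_rot: [-1.571, -0.0, 0.0]
force: [-0.3, 0.5, -3.1]
grip_width: 0.0218
clock: 7.27
position: [0.5535, -0.1892, 0.1924]
tool_rot: [-1.571, 0.0, -0.0]
force: [-2.5, -0.8, -1.9]
grip_width: 0.0219
clock: 7.43
position: [0.554, -0.1892, 0.1922]
tool_rot: [-1.571, 0.002, -0.0]
force: [-4.7, -0.3, 0.6]
grip_width: 0.022
```

```bash
python3 -m crank '[{"hand":1,"dx":-5,"dy":0,"dz":0,"yaw":0},{"hand":1,"dx":-8,"dy":0,"dz":0,"yaw":0},{"hand":1,"dx":-11,"dy":0,"dz":0,"yaw":0},{"hand":1,"dx":-11,"dy":0,"dz":0,"yaw":0},{"hand":1,"dx":-11,"dy":0,"dz":0,"yaw":0}]'
python3 -m crank '[{"hand":1,"dx":-1,"dy":0,"dz":0,"yaw":0},{"hand":1,"dx":-1,"dy":0,"dz":0,"yaw":0}]'
python3 -m crank '[{"hand":1,"dx":-1,"dy":0,"dz":0,"yaw":0},{"hand":1,"dx":-1,"dy":0,"dz":0,"yaw":0}]'
python3 -m crank '[{"hand":1,"dx":-1,"dy":0,"dz":0,"yaw":0},{"hand":1,"dx":-1,"dy":0,"dz":0,"yaw":0}]'
```

```text
clock: 7.85
position: [0.5436, -0.1892, 0.1925]
tool_rot: [-1.571, -0.0, -0.0]
force: [-0.9, 0.2, -2.7]
grip_width: 0.0218
clock: 8.02
position: [0.5426, -0.1891, 0.1923]
tool_rot: [-1.571, -0.0, 0.0]
force: [0.3, 0.1, -3.2]
grip_width: 0.022
clock: 8.18
position: [0.5415, -0.1891, 0.1922]
tool_rot: [-1.571, 0.0, -0.0]
force: [0.3, -0.5, -3.5]
grip_width: 0.0221
clock: 8.35
position: [0.5408, -0.1891, 0.1924]
tool_rot: [-1.571, -0.001, 0.0]
force: [1.5, 0.3, -4.2]
grip_width: 0.0221
```

```bash
python3 -m crank '[{"hand":1,"dx":-1,"dy":0,"dz":0,"yaw":0},{"hand":1,"dx":-1,"dy":0,"dz":0,"yaw":0}]'
python3 -m crank '[{"hand":1,"dx":-1,"dy":0,"dz":0,"yaw":0},{"hand":1,"dx":-1,"dy":0,"dz":0,"yaw":0}]'
python3 -c "
from h import *
st()"
```

```text
clock: 8.52
position: [0.5403, -0.189, 0.1925]
tool_rot: [-1.571, -0.002, 0.0]
force: [5.2, 0.7, -6.9]
grip_width: 0.0222
clock: 8.68
position: [0.5398, -0.189, 0.1926]
tool_rot: [-1.571, -0.003, 0.0]
force: [8.2, 0.2, -7.6]
grip_width: 0.022
8.68 pos [ 0.5398 -0.189   0.1926] rot [-1.571 -0.003  0.   ] F [ 8.2  0.2 -7.6] M [-0.14 -2.4   0.  ] w 0.022 q7 [ 0.53  0.51 -0.42  1.77  0.25  0.91  0.01]
```

```bash
python3 -m crank '[{"hand":1,"dx":4,"dy":0,"dz":0,"yaw":0},{"hand":1,"dx":8.5,"dy":0,"dz":2,"yaw":0},{"hand":1,"dx":8.5,"dy":0,"dz":5,"yaw":0},{"hand":1,"dx":8.5,"dy":0,"dz":5,"yaw":0},{"hand":1,"dx":8.5,"dy":0,"dz":5,"yaw":0}]'
python3 -m crank '[{"hand":1,"dx":0,"dy":0,"dz":1,"yaw":0},{"hand":1,"dx":0,"dy":0,"dz":1,"yaw":0}]'
python3 -m crank '[{"hand":1,"dx":0,"dy":0,"dz":1,"yaw":0},{"hand":1,"dx":0,"dy":0,"dz":1,"yaw":0}]'
```

```text
clock: 9.1
position: [0.547, -0.1839, 0.1922]
tool_rot: [-1.571, 0.0, 0.0]
force: [0.1, 0.5, -3.2]
grip_width: 0.022
clock: 9.27
position: [0.5469, -0.1833, 0.1923]
tool_rot: [-1.571, 0.0, -0.0]
force: [0.7, -2.9, -4.3]
grip_width: 0.0217
clock: 9.43
position: [0.547, -0.1826, 0.1923]
tool_rot: [-1.572, 0.0, -0.0]
force: [0.5, -5.1, -3.5]
grip_width: 0.0216
```

```bash
python3 -m crank '[{"hand":1,"dx":0,"dy":0,"dz":-5,"yaw":0},{"hand":1,"dx":0,"dy":0,"dz":-10,"yaw":0},{"hand":1,"dx":0,"dy":0,"dz":-14,"yaw":0},{"hand":1,"dx":0,"dy":0,"dz":-14,"yaw":0},{"hand":1,"dx":0,"dy":0,"dz":-14,"yaw":0}]'
python3 -m crank '[{"hand":1,"dx":0,"dy":0,"dz":-1,"yaw":0},{"hand":1,"dx":0,"dy":0,"dz":-1,"yaw":0}]'
python3 -m crank '[{"hand":1,"dx":0,"dy":0,"dz":-1,"yaw":0},{"hand":1,"dx":0,"dy":0,"dz":-1,"yaw":0}]'
```

```text
clock: 9.85
position: [0.5471, -0.1961, 0.1922]
tool_rot: [-1.57, 0.0, -0.0]
force: [0.1, 1.0, -3.3]
grip_width: 0.0219
clock: 10.02
position: [0.5471, -0.1968, 0.1923]
tool_rot: [-1.57, 0.0, 0.0]
force: [0.1, 2.7, -3.2]
grip_width: 0.0222
clock: 10.18
position: [0.5471, -0.1976, 0.1923]
tool_rot: [-1.57, 0.0, 0.0]
force: [-1.2, 4.8, -2.4]
grip_width: 0.0221
```

Top eye centre felt at (0.5472, -0.1898). The picture suggests the middle hole is shifted toward -x, slightly -y, so I'll try there first.

```bash
python3 -m crank '[{"hand":1,"dx":-4.2,"dy":0,"dz":5.7,"yaw":0},{"hand":1,"dx":-4.2,"dy":0,"dz":5.7,"yaw":0},{"hand":1,"dx":-4.2,"dy":3,"dz":5.7,"yaw":0},{"hand":1,"dx":-4.2,"dy":6,"dz":5.7,"yaw":0},{"hand":1,"dx":-4.2,"dy":6,"dz":5.7,"yaw":0}]'
python3 -m crank '[{"hand":1,"dx":0,"dy":1,"dz":0,"yaw":0},{"hand":1,"dx":0,"dy":1,"dz":0,"yaw":0}]'
```

```text
clock: 10.6
position: [0.5426, -0.1926, 0.1856]
tool_rot: [-1.571, 0.001, -0.0]
force: [-0.7, 0.8, -3.0]
grip_width: 0.0219
clock: 10.77
position: [0.5429, -0.1925, 0.1851]
tool_rot: [-1.571, 0.0, -0.0]
force: [0.2, -0.6, -3.4]
grip_width: 0.0218
```

```bash
python3 -m crank '[{"hand":1,"dx":0,"dy":1,"dz":0,"yaw":0},{"hand":1,"dx":0,"dy":2,"dz":0,"yaw":0},{"hand":1,"dx":0,"dy":2,"dz":0,"yaw":0}]'
python3 -m crank '[{"hand":1,"dx":0,"dy":1,"dz":0,"yaw":0},{"hand":1,"dx":0,"dy":2,"dz":0,"yaw":0},{"hand":1,"dx":0,"dy":2,"dz":0,"yaw":0}]'
```

```text
clock: 11.02
position: [0.5429, -0.1925, 0.1831]
tool_rot: [-1.571, 0.0, -0.0]
force: [0.9, -0.6, -2.7]
grip_width: 0.022
clock: 11.27
position: [0.5428, -0.1924, 0.1811]
tool_rot: [-1.571, 0.0, 0.0]
force: [0.4, -0.6, -3.1]
grip_width: 0.0221
```

The tip is about 6 mm into the middle eye with no contact force. Going down gently between the eyes.

```bash
python3 -m crank '[{"hand":1,"dx":0,"dy":3,"dz":0,"yaw":0},{"hand":1,"dx":0,"dy":6,"dz":0,"yaw":0},{"hand":1,"dx":0,"dy":8,"dz":0,"yaw":0},{"hand":1,"dx":0,"dy":8,"dz":0,"yaw":0}]'
python3 -m crank '[{"hand":1,"dx":0,"dy":3,"dz":0,"yaw":0},{"hand":1,"dx":0,"dy":6,"dz":0,"yaw":0},{"hand":1,"dx":0,"dy":8,"dz":0,"yaw":0},{"hand":1,"dx":0,"dy":8,"dz":0,"yaw":0}]'
python3 -m crank '[{"hand":1,"dx":0,"dy":3,"dz":0,"yaw":0},{"hand":1,"dx":0,"dy":6,"dz":0,"yaw":0},{"hand":1,"dx":0,"dy":9,"dz":0,"yaw":0},{"hand":1,"dx":0,"dy":9,"dz":0,"yaw":0}]'
```

```text
clock: 11.6
position: [0.5427, -0.1924, 0.1727]
tool_rot: [-1.571, 0.001, -0.0]
force: [-0.9, 0.4, -3.3]
grip_width: 0.022
clock: 11.93
position: [0.5427, -0.1923, 0.1648]
tool_rot: [-1.571, 0.001, -0.0]
force: [0.8, -0.1, -3.5]
grip_width: 0.0219
clock: 12.27
position: [0.5427, -0.1923, 0.1556]
tool_rot: [-1.571, 0.001, 0.0]
force: [0.1, -0.1, -4.2]
grip_width: 0.0217
```

```bash
python3 -m crank '[{"hand":1,"dx":0,"dy":0,"dz":1,"yaw":0},{"hand":1,"dx":0,"dy":0,"dz":1,"yaw":0}]'
python3 -m crank '[{"hand":1,"dx":0,"dy":0,"dz":1,"yaw":0},{"hand":1,"dx":0,"dy":0,"dz":1,"yaw":0}]'
python3 -m crank '[{"hand":1,"dx":0,"dy":0,"dz":1,"yaw":0},{"hand":1,"dx":0,"dy":0,"dz":1,"yaw":0}]'
python3 -m crank '[{"hand":1,"dx":0,"dy":0,"dz":-4,"yaw":0},{"hand":1,"dx":0,"dy":0,"dz":-4,"yaw":0},{"hand":1,"dx":0,"dy":0,"dz":-4,"yaw":0}]'
python3 -m crank '[{"hand":1,"dx":0,"dy":0,"dz":-1,"yaw":0},{"hand":1,"dx":0,"dy":0,"dz":-1,"yaw":0}]'
python3 -m crank '[{"hand":1,"dx":0,"dy":0,"dz":-1,"yaw":0},{"hand":1,"dx":0,"dy":0,"dz":-1,"yaw":0}]'
```

```text
clock: 12.43
position: [0.543, -0.1912, 0.1564]
tool_rot: [-1.571, -0.0, 0.0]
force: [0.3, 0.5, -3.3]
grip_width: 0.0219
clock: 12.6
position: [0.543, -0.1904, 0.1565]
tool_rot: [-1.571, -0.0, 0.0]
force: [0.2, -0.5, -3.7]
grip_width: 0.0221
clock: 12.77
position: [0.543, -0.1897, 0.1565]
tool_rot: [-1.571, -0.0, -0.0]
force: [0.4, -3.0, -2.7]
grip_width: 0.0217
clock: 13.02
position: [0.5429, -0.1935, 0.1562]
tool_rot: [-1.571, 0.0, -0.0]
force: [-0.4, 0.5, -3.1]
grip_width: 0.0219
clock: 13.18
position: [0.5429, -0.1945, 0.1563]
tool_rot: [-1.571, 0.0, -0.0]
force: [0.2, 0.0, -4.3]
grip_width: 0.0215
clock: 13.35
position: [0.543, -0.195, 0.1562]
tool_rot: [-1.57, 0.0, 0.0]
force: [-0.6, 2.4, -3.6]
grip_width: 0.022
```

```bash
python3 -m crank '[{"hand":1,"dx":1,"dy":0,"dz":3,"yaw":0},{"hand":1,"dx":1,"dy":0,"dz":3,"yaw":0}]'
python3 -m crank '[{"hand":1,"dx":1,"dy":0,"dz":0,"yaw":0},{"hand":1,"dx":1,"dy":0,"dz":0,"yaw":0}]'
python3 -m crank '[{"hand":1,"dx":1,"dy":0,"dz":0,"yaw":0},{"hand":1,"dx":1,"dy":0,"dz":0,"yaw":0}]'
python3 -m crank '[{"hand":1,"dx":-4,"dy":0,"dz":0,"yaw":0},{"hand":1,"dx":-4,"dy":0,"dz":0,"yaw":0},{"hand":1,"dx":-4,"dy":0,"dz":0,"yaw":0}]'
python3 -m crank '[{"hand":1,"dx":-1,"dy":0,"dz":0,"yaw":0},{"hand":1,"dx":-1,"dy":0,"dz":0,"yaw":0}]'
python3 -m crank '[{"hand":1,"dx":-1,"dy":0,"dz":0,"yaw":0},{"hand":1,"dx":-1,"dy":0,"dz":0,"yaw":0}]'
```

```text
clock: 13.52
position: [0.5441, -0.1919, 0.1563]
tool_rot: [-1.571, -0.0, 0.0]
force: [0.1, 0.7, -3.2]
grip_width: 0.022
clock: 13.68
position: [0.5449, -0.1924, 0.1563]
tool_rot: [-1.571, 0.0, 0.0]
force: [-1.0, 0.3, -3.6]
grip_width: 0.0221
clock: 13.85
position: [0.5454, -0.1925, 0.1562]
tool_rot: [-1.571, 0.001, -0.0]
force: [-5.0, 1.5, -0.7]
grip_width: 0.0223
clock: 14.1
position: [0.542, -0.1926, 0.1564]
tool_rot: [-1.571, -0.001, -0.0]
force: [-0.7, 0.2, -2.5]
grip_width: 0.0221
clock: 14.27
position: [0.5413, -0.1924, 0.1565]
tool_rot: [-1.571, -0.001, -0.0]
force: [2.2, -0.1, -2.8]
grip_width: 0.022
clock: 14.43
position: [0.541, -0.1924, 0.1566]
tool_rot: [-1.571, -0.003, 0.0]
force: [7.0, -0.4, -5.6]
grip_width: 0.0221
```

```bash
python3 -m crank '[{"hand":1,"dx":2.5,"dy":0,"dz":0,"yaw":0},{"hand":1,"dx":2.5,"dy":3,"dz":0,"yaw":0},{"hand":1,"dx":2.5,"dy":6,"dz":0,"yaw":0},{"hand":1,"dx":2.5,"dy":6,"dz":0,"yaw":0}]'
python3 -m crank '[{"hand":1,"dx":0,"dy":1,"dz":0,"yaw":0},{"hand":1,"dx":0,"dy":2,"dz":0,"yaw":0},{"hand":1,"dx":0,"dy":2,"dz":0,"yaw":0}]'
python3 -m crank '[{"hand":1,"dx":0,"dy":1,"dz":0,"yaw":0},{"hand":1,"dx":0,"dy":2,"dz":0,"yaw":0},{"hand":1,"dx":0,"dy":2,"dz":0,"yaw":0}]'
```

```text
clock: 14.77
position: [0.5418, -0.1923, 0.1494]
tool_rot: [-1.57, 0.002, -0.0]
force: [0.6, -0.4, -4.1]
grip_width: 0.0222
clock: 15.02
position: [0.5423, -0.1924, 0.1481]
tool_rot: [-1.571, 0.0, 0.0]
force: [-1.1, -0.3, -3.0]
grip_width: 0.0218
clock: 15.27
position: [0.5423, -0.1924, 0.1461]
tool_rot: [-1.571, 0.0, -0.0]
force: [0.6, -0.4, -2.9]
grip_width: 0.0218
```

```bash
python3 -m crank '[{"hand":1,"dx":0,"dy":1,"dz":0,"yaw":0},{"hand":1,"dx":0,"dy":1.5,"dz":0,"yaw":0},{"hand":1,"dx":0,"dy":1.5,"dz":0,"yaw":0}]'
python3 -m crank '[{"hand":1,"dx":0,"dy":1,"dz":0,"yaw":0},{"hand":1,"dx":0,"dy":1,"dz":0,"yaw":0}]'
```

```text
clock: 15.52
position: [0.5424, -0.1924, 0.1447]
tool_rot: [-1.571, 0.0, -0.0]
force: [-0.0, 0.0, -3.6]
grip_width: 0.0219
clock: 15.68
position: [0.5423, -0.1924, 0.1437]
tool_rot: [-1.571, 0.0, -0.0]
force: [-1.1, 0.7, -3.1]
grip_width: 0.0221
```

No contact at 3–4 mm below the bottom eye's face, so the tip is in. I'll lower it in small steps.

```bash
python3 -m crank '[{"hand":1,"dx":0,"dy":1.5,"dz":0,"yaw":0},{"hand":1,"dx":0,"dy":3,"dz":0,"yaw":0},{"hand":1,"dx":0,"dy":4,"dz":0,"yaw":0},{"hand":1,"dx":0,"dy":4,"dz":0,"yaw":0}]'
python3 -m crank '[{"hand":1,"dx":0,"dy":1.5,"dz":0,"yaw":0},{"hand":1,"dx":0,"dy":3,"dz":0,"yaw":0},{"hand":1,"dx":0,"dy":4,"dz":0,"yaw":0},{"hand":1,"dx":0,"dy":4,"dz":0,"yaw":0}]'
python3 -m crank '[{"hand":1,"dx":0,"dy":1.5,"dz":0,"yaw":0},{"hand":1,"dx":0,"dy":3,"dz":0,"yaw":0},{"hand":1,"dx":0,"dy":4,"dz":0,"yaw":0},{"hand":1,"dx":0,"dy":4,"dz":0,"yaw":0}]'
python3 -m crank '[{"hand":1,"dx":0,"dy":1.5,"dz":0,"yaw":0},{"hand":1,"dx":0,"dy":3,"dz":0,"yaw":0},{"hand":1,"dx":0,"dy":4,"dz":0,"yaw":0},{"hand":1,"dx":0,"dy":4,"dz":0,"yaw":0}]'
```

```text
clock: 16.02
position: [0.5423, -0.1924, 0.1395]
tool_rot: [-1.571, 0.0, 0.0]
force: [-0.3, -0.8, -3.1]
grip_width: 0.0222
clock: 16.35
position: [0.5423, -0.1924, 0.1355]
tool_rot: [-1.571, 0.0, -0.0]
force: [0.3, 0.2, -3.1]
grip_width: 0.0222
clock: 16.68
position: [0.5423, -0.1924, 0.1315]
tool_rot: [-1.571, 0.0, 0.0]
force: [-0.2, 0.2, -2.3]
grip_width: 0.0218
clock: 17.02
position: [0.5423, -0.1924, 0.1275]
tool_rot: [-1.571, 0.0, 0.0]
force: [1.0, 0.2, -3.0]
grip_width: 0.0222
```

```bash
python3 -m crank '[{"hand":1,"dx":0,"dy":1,"dz":0,"yaw":0},{"hand":1,"dx":0,"dy":1,"dz":0,"yaw":0}]'
python3 -m crank '[{"hand":1,"dx":0,"dy":1,"dz":0,"yaw":0},{"hand":1,"dx":0,"dy":1,"dz":0,"yaw":0}]'
python3 -m crank '[{"hand":1,"dx":0,"dy":1,"dz":0,"yaw":0},{"hand":1,"dx":0,"dy":1,"dz":0,"yaw":0}]'
python3 - <<'E'
from h import *
st()
t=bot.grab_frame("side")[:,:,::-1];cv2.imwrite("pics/side10.png",t)
cv2.imwrite("pics/m10.png",cv2.resize(t[130:210,320:400],None,fx=7,fy=7,interpolation=cv2.INTER_CUBIC))
E
```

```text
clock: 17.18
position: [0.5424, -0.1924, 0.1266]
tool_rot: [-1.571, 0.0, -0.0]
force: [0.3, -0.6, -3.7]
grip_width: 0.0221
clock: 17.35
position: [0.5424, -0.1924, 0.1257]
tool_rot: [-1.571, 0.0, 0.0]
force: [-0.4, 1.1, -3.0]
grip_width: 0.0219
clock: 17.52
position: [0.5425, -0.1924, 0.1254]
tool_rot: [-1.571, -0.0, -0.0]
force: [-4.2, 0.9, 9.1]
grip_width: 0.0222
17.52 pos [ 0.5425 -0.1924  0.1254] rot [-1.571 -0.    -0.   ] F [-4.2  0.9  9.1] M [ 0.26  0.8  -0.02] w 0.0222 q7 [ 0.51  0.6  -0.38  1.81  0.3   0.79 -0.03]
```

View pics/m10.png

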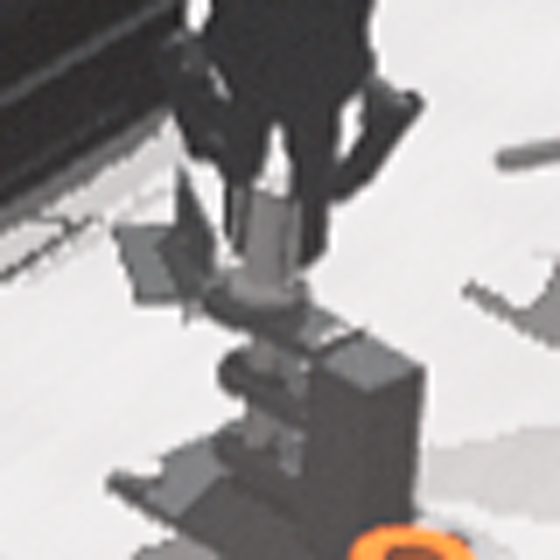

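The collar touched the top eye at TCP z = 0.1254, against a predicted 0.1253, and in the picture it sits flush on the ring. Releasing.

```bash
python3 -m crank '[{"hand":0.7,"dx":0,"dy":-0.5,"dz":0,"yaw":0},{"hand":0.5,"dx":0,"dy":-0.5,"dz":0,"yaw":0},{"hand":0.35,"dx":0,"dy":-0.5,"dz":0,"yaw":0},{"hand":0.35,"dx":0,"dy":-0.5,"dz":0,"yaw":0},{"hand":0.35,"dx":0,"dy":-0.5,"dz":0,"yaw":0},{"hand":0.35,"dx":0,"dy":-0.5,"dz":0,"yaw":0}]'
python3 - <<'E'
from h import *
st()
t=bot.grab_frame("side")[:,:,::-1];cv2.imwrite("pics/side11.png",t)
cv2.imwrite("pics/m11.png",cv2.resize(t[130:210,320:400],None,fx=7,fy=7,interpolation=cv2.INTER_CUBIC))
E
```

```text
clock: 18.07
position: [0.5424, -0.1924, 0.1253]
tool_rot: [-1.571, -0.0, -0.0]
force: [1.0, -0.6, 0.1]
grip_width: 0.0553
18.07 pos [ 0.5424 -0.1924  0.1253] rot [-1.571 -0.    -0.   ] F [ 1.  -0.6  0.1] M [-0.    0.02  0.02] w 0.0553 q7 [ 0.51  0.6  -0.38  1.81  0.3   0.79 -0.03]
```

View pics/m11.png

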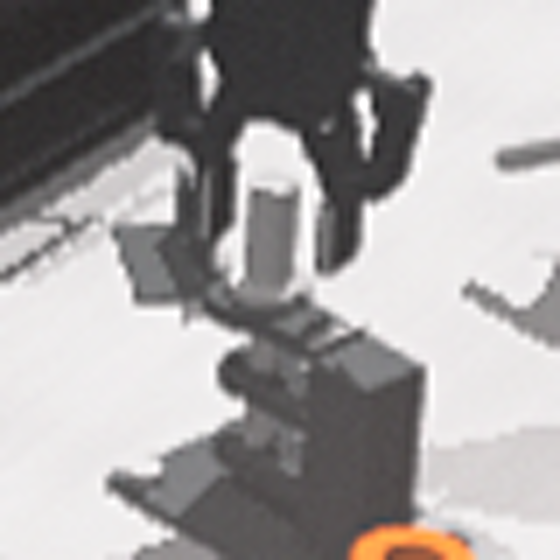

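The fingers are clear on both sides of the grip (crop x 215 and 340, grip at 270). Lifting straight up, then moving aside for a final look.

```bash
python3 -m crank '[{"hand":0.35,"dx":0,"dy":-8,"dz":0,"yaw":0},{"hand":0.35,"dx":0,"dy":-25,"dz":0,"yaw":0},{"hand":0.35,"dx":0,"dy":-55,"dz":0,"yaw":0},{"hand":0.35,"dx":0,"dy":-90,"dz":0,"yaw":0},{"hand":0.35,"dx":0,"dy":-130,"dz":0,"yaw":0},{"hand":0.35,"dx":0,"dy":-135,"dz":0,"yaw":0},{"hand":0.35,"dx":0,"dy":-135,"dz":-35,"yaw":0},{"hand":0.35,"dx":0,"dy":-135,"dz":-75,"yaw":0},{"hand":0.35,"dx":0,"dy":-135,"dz":-115,"yaw":0},{"hand":0.35,"dx":0,"dy":-135,"dz":-150,"yaw":0},{"hand":0.35,"dx":0,"dy":-135,"dz":-180,"yaw":0},{"hand":0.35,"dx":0,"dy":-135,"dz":-180,"yaw":0}]'
python3 - <<'E'
from h import *
st()
for n in("side","top"):
    cv2.imwrite(f"pics/{n}12.png",bot.grab_frame(n)[:,:,::-1])
t=cv2.imread("pics/top12.png");s=cv2.imread("pics/side12.png")
c=lambda im,x,y:cv2.resize(im[y:y+80,x:x+80],None,fx=5,fy=5,interpolation=cv2.INTER_CUBIC)
cv2.imwrite("pics/m12.png",np.hstack([c(t,350,180),c(s,320,130)]))
print(proj("side",(.5425,-.1922,.168)),proj("top",(.5425,-.1922,.168)))
E
```

```text
clock: 19.12
position: [0.5404, -0.3791, 0.26]
tool_rot: [-1.573, 0.001, -0.007]
force: [0.3, -1.0, -0.3]
grip_width: 0.0556
19.12 pos [ 0.5404 -0.3791  0.26  ] rot [-1.573e+00  1.000e-03 -7.000e-03] F [ 0.3 -1.  -0.3] M [-0.01  0.01  0.01] w 0.0556 q7 [ 0.76  0.57 -0.38  1.45  0.22  1.16  0.34]
[359.68897907 154.6439781 ] [392.52638495 210.06024731]
```

View pics/m12.png

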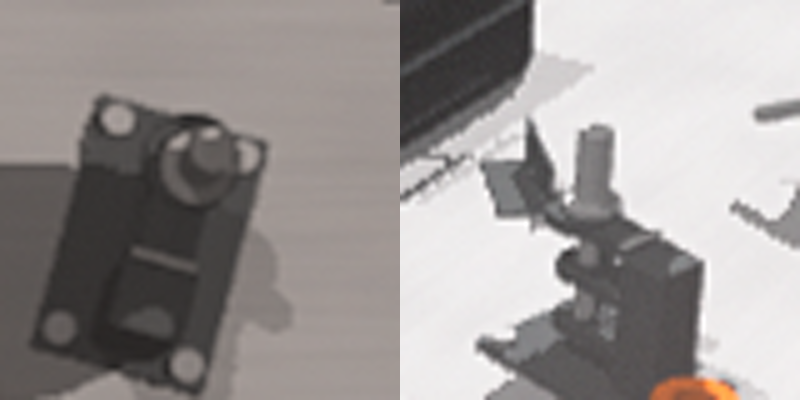

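View pics/top12.png

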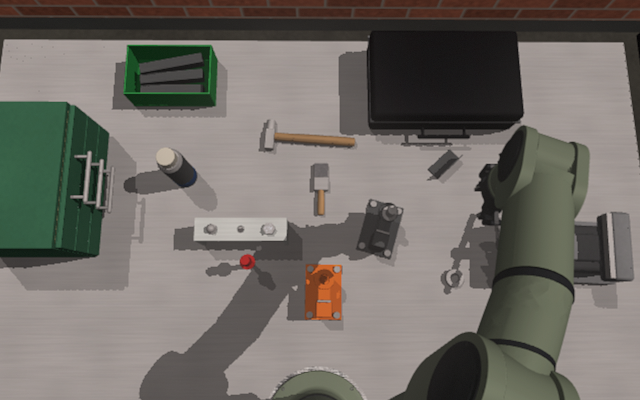

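The bolt stands upright in the bracket with its collar flush on the top eye. The grip's top is near side pixel (359,156), against a predicted (360,155). The rack's other two pins, the red and orange look-alikes and the bystanders are where they were. Handing in.

```bash
python3 -m crank '[{"hand":0.35,"dx":0,"dy":0,"dz":0,"yaw":0},{"hand":0.35,"dx":0,"dy":0,"dz":0,"yaw":0},{"hand":0.35,"dx":0,"dy":0,"dz":0,"yaw":0}]'
python3 -c "
from h import *
st();bot.job_done()"
```

```text
clock: 19.47
position: [0.5428, -0.3714, 0.2607]
tool_rot: [-1.571, -0.0, 0.001]
force: [-0.4, -0.0, 0.1]
grip_width: 0.0558
19.47 pos [ 0.5428 -0.3714  0.2607] rot [-1.571e+00 -0.000e+00  1.000e-03] F [-0.4 -0.   0.1] M [ 0.01  0.01 -0.04] w 0.0558 q7 [ 0.75  0.57 -0.38  1.46  0.22  1.15  0.34]
the job is handed in; nothing more can be done
```

The drop bolt is through all three eyes with its collar seated on the top eye, and I have let go of it. I handed the job in at 19.5 s.

- **Finding the holes:** I felt the top eye's centre at (0.547, -0.190) by touching its walls lightly. The middle hole turned out to be about 5 mm toward -x and slightly -y. The picture through the top eye had hinted at that direction. From there the bolt went into the bottom eye without any sideways search.
- **Forces:** The highest force I read was about 11 N. That came while feeling sideways for the walls and, at 9 to 12 N, when the gripper closed and when the collar touched down.
- **Last checks:** The collar touched at tool height 125.4 mm, against an expected 125.3 mm. After release, the grip's top in the side view was within about 1.5 pixels of where it should be, and the tool read no force. By eye in the pictures, the other two pins, the rack, the look-alikes and the bystanders had not moved.
- **Disagreements:** The two cameras differed by about 1 cm on where the top eye is, so I relied on touch. Two of the four wall touches in the middle eye may have been against the top eye instead, so its centre is less certain. One move was refused because I left out a turn value; nothing moved.

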